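Empty the used-vial tray into the waste bin and lock it

TASK

Tip the tray so that all five used vials drop into the open waste bin, without pressing the fingers on the vials. Then shut the bin's lid, and only after that turn the turnbutton across it. Leave the empty tray standing upright on the bench, and the other things on the bench where they are.

Things in the scene. Friction and masses are not known exactly. Their poses are not given: they have to be found in the camera images.
- tray: white plastic pouring tray, 150 mm (x -86 to +64) by 133 mm (y), 110 mm high with handle, 0.25 kg empty. Origin: underside, below the handle. Level floor 3 mm thick from x -25 to +60, 118 mm wide inside; at the -x end it rises as a 20 degree ramp, 65 mm long, to an open lip. Walls 38 mm high on the other three sides. A fixed arched handle spans it along y above the origin, uprights at y +-64 mm
- tray_grip (a point): centre of the tray's black grip block: 14 mm thick (tray x), 70 mm long (tray y), 24 mm high, 98 mm above the tray's underside; axes as the tray's
- tray_lip (a point): middle of the tray's open pouring lip, at tray x = -86 mm, y = 0, 25 mm above its underside; tip the tray with this edge down
- bin: grey open-topped waste bin fixed to the bench, 200 mm (x) by 190 mm (y), 120 mm high, walls and floor 5 mm. Origin: centre of its underside, z up. The lid hinges along the top of its -y side; on the outside of its +y side is a ledge with the turnbutton
- bin_mouth (a point): centre of the bin's mouth, level with the rim, 120 mm above the bench; axes as the bin's
- lid (a joint): angle of the white lid (200 x 190 x 8 mm, 0.2 kg): 0 = shut flat on the rim, 1.57 = upright, starts leaning open at 2.05 to 2.3 (stop at 2.3). Under about 1.5 rad it falls shut slowly by itself (damped hinge, about 1 s)
- lid_edge (a point): middle of the lid's free edge, mid-thickness, 190 mm from the hinge line. Lid frame: x along the hinge (= bin x), y from hinge to free edge, z out of its outer face (upper when shut). A tab 36 mm wide, 8 mm thick sticks 24 mm out past the free edge, centred 72 mm to the -x side
- lid_hinge (a point): middle of the lid's hinge line (bin x = 0, y = -95 mm, 124 mm high); axes as the lid's, so it turns with the lid
- turnbutton (a joint): angle of the turnbutton about its upright pivot, counter-clockwise seen from above: 0 = bar along the bin's edge (bin x), clear of the lid; 1.57 (stop) = bar crosswise, its end lying 16 mm over the lid's edge. Starts at 0 to 0.4; stiff, about 0.05 N m
- turnbutton_grip (a point): middle of the turnbutton's black upright thumb fin, on the pivot axis (bin x 0, y +115 mm, 155 mm high). Fin 46 mm long (its x), 12 mm thick (its y), 28 mm high, top 166 mm above the bench, on a steel bar 72 x 18 x 8 mm. Axes turn with the button
- vial0: used sample vial: clear glass cylinder with a crimped aluminium cap, 23 mm diameter, 46 mm long, about 18 g; origin at its centre, its y axis runs along the vial. Lies in the tray at the start
- vial1: used sample vial: clear glass cylinder with a crimped aluminium cap, 23 mm diameter, 46 mm long, about 18 g; origin at its centre, its y axis runs along the vial. Lies in the tray at the start
- vial2: used sample vial: clear glass cylinder with a crimped aluminium cap, 23 mm diameter, 46 mm long, about 18 g; origin at its centre, its y axis runs along the vial. Lies in the tray at the start
- vial3: used sample vial: clear glass cylinder with a crimped aluminium cap, 23 mm diameter, 46 mm long, about 18 g; origin at its centre, its y axis runs along the vial. Lies in the tray at the start
- vial4: used sample vial: clear glass cylinder with a crimped aluminium cap, 23 mm diameter, 46 mm long, about 18 g; origin at its centre, its y axis runs along the vial. Lies in the tray at the start
- amber_bottle: bystander: brown solvent bottle, blue cap, 90 mm diameter, 190 mm tall; origin at the centre of its underside
- jar: bystander: white jar, red cap, 60 mm diameter, 85 mm tall; origin at the centre of its underside
- flask: bystander: conical glass flask, 84 mm diameter at the foot, 125 mm tall; origin at the centre of its underside
- beaker: bystander: glass beaker, 70 mm diameter, 90 mm tall; origin at the centre of its underside
- handset: bystander: black handheld controller, 170 x 62 x 26 mm, long side along its x; origin at the centre of its underside
- rack: bystander: grey rack of clean vials, 80 x 140 mm, 61 mm tall; origin at the centre of its underside

How it is judged:
By the outcome, as a careful person would: the job done as asked, in the order asked, and still so for the second after the job is handed in, with the robot touching nothing.
It also fails if it takes over 72 s, if anything falls off the work surface, if the arm or the gripper's body presses on something with over 40 N, if the wrist force passes 120 N, or if a joint passes its speed limit or range.

ROBOT

A 6-joint arm with a two-finger parallel gripper is mounted at the origin on the work surface. World frame = base frame: x ahead of the robot, y to its left, z up, the work surface at z = 0. Lengths are in m, angles in rad, forces in N, time in s.
With the tool pointing down it reaches from about 0.375 to 0.825 m from the base axis. Payload 5.5 kg.
Tool frame: the origin (TCP) lies at the very end of the fingers, on their centre line; the grasp point (between the pads) lies 19 mm behind it (bot.hold_point_z is the z of the grasp point in the tool frame, in m); z points along the fingers, y is the line along which they close (so a half turn about z gives the same grasp; the last joint's range is limited). The gripper opens to 85 mm and grips with 20 to 120 N. Pads are 22 mm wide; open, the fingers measure 114 mm over their backs; the gripper's body (76 mm by 85 mm) begins 54 mm behind the grasp point. The pads swing forward as they close: fully open they stand 13 mm farther back than shut.
Start: joints at [-1.131, 0.314, -0.047, 1.21, 0, 1.571], TCP at [0.255, -0.543, 0.231] pointing down, gripper open.
Joint ranges: [-2.67, 2.67], [-0.69, 1.73], [-1.03, 1.25], [-2.08, 2.16], [-1.42, 1.45], [-3.14, 3.14]. Speed limits (rad/s): [2.39, 2.39, 3.01, 3.14, 3.14, 3.14].

INTERFACE

Orientations are given as a 3x3 rotation matrix whose columns are the frame's x, y, z axes.
In Python, from workcell import bot, optics, finish_job gives the robot as it stands.
- The arm moves only by the tool jog_arm, never from a script. Its argument "series" is a list of rows, each an object of numbers: "dx", "dy", "dz": the shift along the tool's x, y, z in mm; "wx", "wy", "wz": the turn, a rotation vector about the tool's x, y, z in degrees. A call has exactly 8 rows; each row is the pose to reach, as a shift and turn from the pose commanded when the call began, along the tool's axes at that moment; what a row does not reach only later rows make up. A row lasts 1/8 s, in which the tool goes at most 62.5 mm and 10.7 degrees, less where a joint would pass 70% of its speed; a pose out of reach is approached as far as the arm can. A call with a gripper value outside its range is refused whole. "grip" is the finger opening in mm, from 0 to 85.4, set as the call begins (left out, the last holds). The fingers move at their own pace and stop on an object; the grip force is fixed at half the most. Time passes only in rows, so rows that repeat a pose let the fingers close, or fill a call up. It gives the time, the measured TCP pose, the force, the opening and the grip force at its end, in the units of the state.
- bot.sense(): the state, without advancing time (a new reading comes with each control period).
- optics.read_camera(name): name is "side" or "top"; returns (picture, depth): 384x512x3 uint8, red, green, blue; 384x512 float32, m along the optical axis (not along the pixel's ray), 0 where there is no reading.
- optics.get_calibration(name): a dict with "fx", "fy", "cx", "cy" (pixels), "k1" (the pictures are not rectified: a ray, as slopes to the right and down, at radius r is drawn at 1 + k1 r^2 times it, then the intrinsics apply), "R" (3x3) and "t" (3): a world point X has camera coordinates R X + t. Camera axes: x right, y down, z forward; pixel columns grow to the right and rows downward; lengths in m; the calibration is good to about 2 mm. A picture is of the moment at which its call begins. get_calibration takes no time and is no camera call.
- finish_job(): hands the job in; it is judged then, once.
The state is a dict: "time_s": time; "joint_positions": joint angles; "joint_vel": joint speeds; "joint_torque": joint torques, N m; "tcp_pos": TCP position; "tool_rot": TCP orientation; "ft_force": force on the tool from outside, world axes, zero at the start; "torque": the same for the moment, N m; "finger_gap": opening from 0.0 (shut) to 1.0 (fully open); "grip_force": force on a finger pad.
Only numpy, scipy, OpenCV 4.12 (cv2) and the standard library are available. Lean on these libraries where they do the work, as an engineer would, in place of code of your own. Each camera call takes 0.05 s, during which the arm holds its last target. There are 200 camera calls.

## Working session

There is one attempt and no reset: what is moved stays moved. The work goes in short steps, Python scripts to look and compute and a tool call to move; the robot and the scene stay as the last step left them, time stands still between calls to the robot, and variables do not carry over. Pictures are saved under pics/ and viewed, at most 10 in all, crops included, and the job is handed in when it is done.

Besides the shell and the picture viewer there is one more tool, called after "Call:" as name([rows], argument=value, ...), one row to a line, values as JSON. jog_arm: Moves the arm, as the interface text tells. Its arguments: {"type":"object","properties":{"series":{"type":"array"},"grip":{"type":"number"}},"required":["series"]}

```bash
mkdir -p pics; ls; cat > look.py <<'E'
import cv2, numpy as np, sys
from workcell import bot, optics
def save(tag):
    for n in ("side","top"):
        p,d=optics.read_camera(n); cv2.imwrite(f"pics/{tag}_{n}.png",p[:,:,::-1]); np.save(f"pics/{tag}_{n}.npy",d)
def world(n,u,v,depth):
    c=optics.get_calibration(n); xd=np.array([(u-c["cx"])/c["fx"],(v-c["cy"])/c["fy"]]); x=xd.copy()
    for _ in range(30): x=xd/(1+c["k1"]*(x@x))
    return np.array(c["R"]).T@(np.array([x[0],x[1],1])*depth-np.array(c["t"]))
def onz(n,u,v,z):
    a=world(n,u,v,0.0); b=world(n,u,v,1.0); return a+(b-a)*(z-a[2])/(b[2]-a[2])
def cloud(n,d):
    c=optics.get_calibration(n); v,u=np.mgrid[:384,:512]
    xd=np.stack([(u-c["cx"])/c["fx"],(v-c["cy"])/c["fy"]],-1); x=xd.copy()
    for _ in range(30): x=xd/(1+c["k1"]*(x**2).sum(-1,keepdims=True))
    P=np.concatenate([x*d[...,None],d[...,None]],-1)
    return (P-np.array(c["t"]))@np.array(c["R"])
E
python3 - <<'E'
from look import *
save("a")
for n in ("side","top"):
    c=optics.get_calibration(n); print(n,{k:np.round(c[k],3).tolist() for k in c}, world(n,256,192,0))
a=cv2.imread("pics/a_side.png");b=cv2.imread("pics/a_top.png")
cv2.imwrite("pics/a_top2.png",cv2.resize(b,(800,600)));cv2.imwrite("pics/a_side2.png",cv2.resize(a,(800,600)))
E
```

```text
pics
side {'fx': 402.566, 'fy': 402.566, 'cx': 250.485, 'cy': 191.246, 'k1': -0.075, 'R': [[-0.977, -0.211, -0.008], [-0.145, 0.698, -0.702], [0.154, -0.685, -0.712]], 't': [0.567, 0.087, 1.119]} [0.39452184 0.82495743 0.86260712]
top {'fx': 436.287, 'fy': 436.287, 'cx': 249.513, 'cy': 189.965, 'k1': -0.051, 'R': [[0.052, -0.999, -0.002], [-0.975, -0.051, -0.217], [0.216, 0.014, -0.976]], 't': [0.089, 0.601, 1.413]} [0.27552734 0.10023936 1.51027531]
```

View pics/a_top2.png

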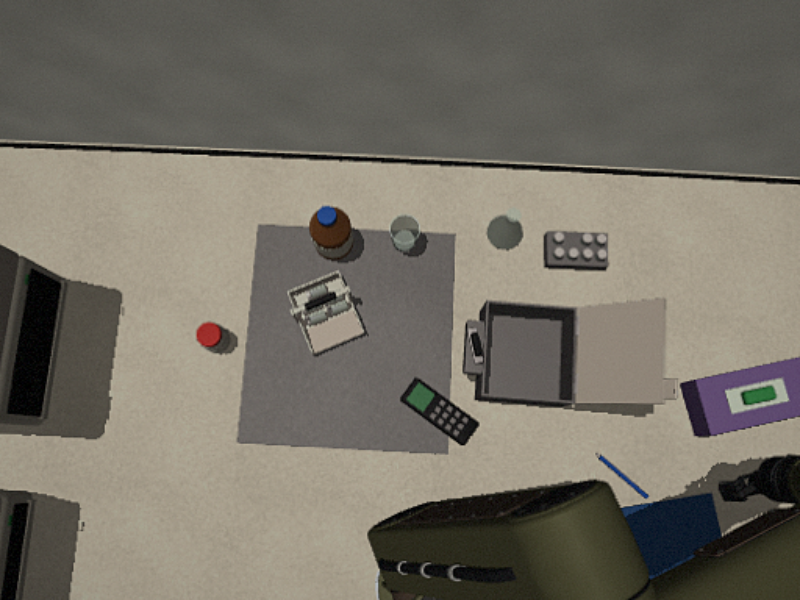

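View pics/a_side2.png

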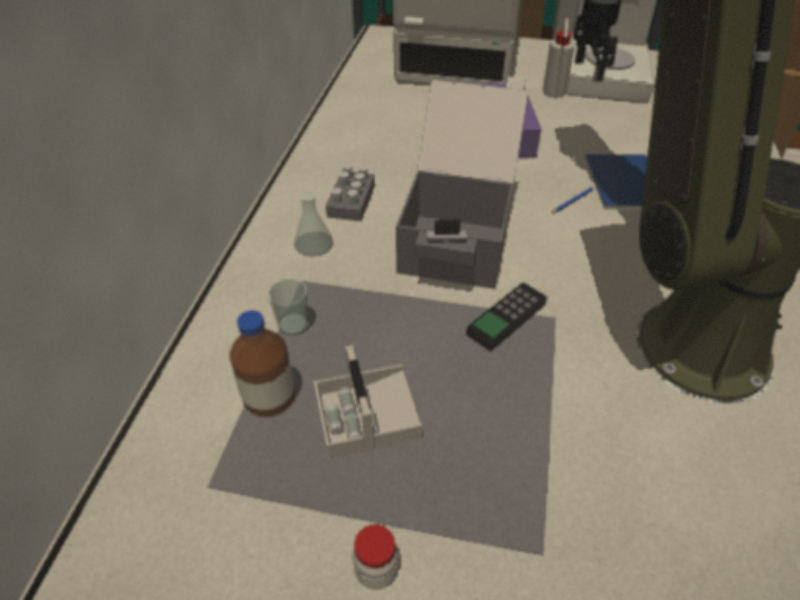

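Top view (800×600): bin around (530,352), lid leaning open to its right (−y), turnbutton at (475,345), tray at (328,312) with vials on its far side. I'll crop and work out the poses.

```bash
python3 - <<'E'
from look import *
b=cv2.imread("pics/a_top.png");a=cv2.imread("pics/a_side.png")
t=cv2.resize(b[165:235,175:245],(400,400),interpolation=cv2.INTER_CUBIC)
s=cv2.resize(a[215:295,195:275],(400,400),interpolation=cv2.INTER_CUBIC)
u=cv2.resize(b[180:270,290:440],(400,240),interpolation=cv2.INTER_CUBIC)
w=cv2.resize(a[100:190,250:340],(240,240),interpolation=cv2.INTER_CUBIC)
o=np.zeros((600,800,3),np.uint8);o[:400,:400]=t;o[:400,400:]=s;o[400:,:333]=cv2.resize(u,(333,200));o[400:,400:600]=cv2.resize(w,(200,200))
cv2.imwrite("pics/crop.png",o)
P=cloud("top",np.load("pics/a_top.npy"));Q=cloud("side",np.load("pics/a_side.npy"))
print("tray heights top, rows 170..235 step4 cols 180..240 step 4 (mm)")
print((P[170:236:4,180:240:4,2]*1000).round().astype(int))
for n,C in(("top",P),("side",Q)):
  # bin
  R=(C[...,0]>.35)&(C[...,0]<.75)&(C[...,1]>-.4)&(C[...,1]<.15)
  z=C[R]
  rim=z[(z[:,2]>.112)&(z[:,2]<.126)]; print(n,"rim",len(rim),rim[:,:2].min(0),rim[:,:2].max(0))
  r=cv2.minAreaRect((rim[:,:2]*1000).astype(np.float32));print(r)
  m=(C[...,2]>.06)&(C[...,2]<.2)&(C[...,1]>.15)&(C[...,1]<.45)&(C[...,0]>.45)&(C[...,0]<.65)
  h=C[m&(C[...,2]>.09)&(C[...,2]<.125)];print(n,"handle",len(h),h.mean(0) if len(h) else 0,cv2.minAreaRect((h[:,:2]*1000).astype(np.float32)) if len(h)>3 else 0)
E
```

```text
tray heights top, rows 170..235 step4 cols 180..240 step 4 (mm)
[[   2    4    4    1   -6    1   -2    2    3    3    3    6    1   -2
    -2]
 [   6    1    9   -3    3    7    1    0   39   38    6   -2   -4    5
     3]
 [  -4    0    0    6    0    6   39 1510   -3    3 1510    2    0   -2
    -2]
 [   1   -6    4   -3   34   14   22    1    7    2   33   -1   -3    3
     4]
 [   7   34   24   -4   30   23   23   12  107  103  103   97   -2   -2
    -5]
 [   1    2    7    4    3   14  107  109  107   23    1   44   -3    1
     2]
 [   7    5   -4    2  112  112  104   19    2   28   20    3    2   -5
     1]
 [  -5    2  105  101   20   10    6    2   17   19    6    8    9    0
    -2]
 [   0   -1   80   -1   21   24   28   29    4    9    9    7   46  -10
    -3]
 [   0    3    1   37   20   18    7    4    5    9    8   11    9    3
     4]
 [  -9    0   -4   -4    7    4    6   14   12   12   14   24   26   37
     5]
 [   2    3    0   -1   10   16   10   15   21   14   20   23   23   -1
    -3]
 [   2   -1   -1    1   32   13   22   23   17   23   -1   -5   -1    3
    
[... 260 characters left out ...]
    2   -5    0    7    3    5    5    6   -5   -2    1
     0]]
top rim 805 [ 0.38413732 -0.27928047] [ 0.58911439 -0.03869453]
((487.0863342285156, -159.3474578857422), (239.63845825195312, 201.45765686035156), 88.23963165283203)
top handle 181 [0.57314049 0.26767394 0.10474447] ((574.0884399414062, 268.2854309082031), (14.731489181518555, 133.38302612304688), 25.58756446838379)
side rim 896 [ 0.38178557 -0.27961223] [ 0.58836408 -0.0328058 ]
((486.31781005859375, -157.8411865234375), (247.67323303222656, 201.2581024169922), 88.0341796875)
side handle 288 [0.57115132 0.27726382 0.10435593] ((573.6708374023438, 271.2292785644531), (13.941431999206543, 135.7422637939453), 25.928333282470703)
```

View pics/crop.png

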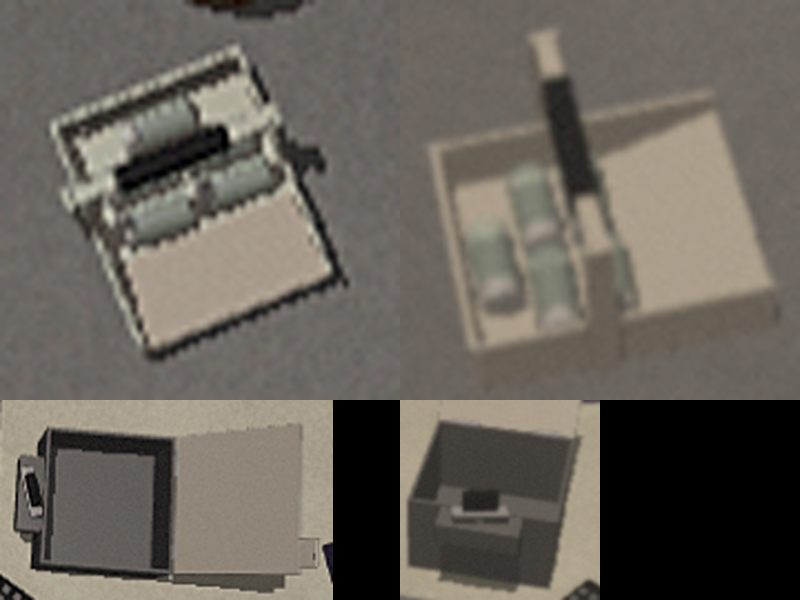

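Crop: the tray lip faces the robot (−x), the black grip block is over the vials, and the turnbutton is slightly turned. Both views agree on the grip: (0.574, 0.270), top about 0.107, yaw about 25.7°. Next I'll measure the bin, button, lid and obstacles.

```bash
python3 - <<'E'
from look import *
np.set_printoptions(precision=3,suppress=True)
s=bot.sense();print(s["tcp_pos"],s["tool_rot"],s["finger_gap"],bot.hold_point_z)
C={n:cloud(n,np.load(f"pics/a_{n}.npy")) for n in("top","side")}
for n,c in C.items():
  z=c.reshape(-1,3)
  def box(x0,x1,y0,y1,z0,z1): return z[(z[:,0]>x0)&(z[:,0]<x1)&(z[:,1]>y0)&(z[:,1]<y1)&(z[:,2]>z0)&(z[:,2]<z1)]
  def rect(p): return np.round(p.mean(0),4),len(p),cv2.minAreaRect((p[:,:2]*1000).astype(np.float32))
  print(n,"fin",rect(box(.42,.56,-.07,.02,.15,.175)),"ztop",np.percentile(box(.42,.56,-.07,.02,.15,.175)[:,2],90))
  print(" bar",rect(box(.42,.56,-.07,.02,.13,.148)))
  p=box(.35,.63,-.6,-.26,.15,.33);p=p[p[:,1]>-.40]
  A=np.c_[p[:,1],np.ones(len(p))];print(" lid",len(p),np.polyfit(p[:,1],p[:,2],1),p.min(0),p.max(0), p[:,2].max())
  q=box(.36,.62,-.225,-.06,.112,.127);print(" rim",rect(q),q.min(0),q.max(0))
  for nm,b in dict(bottle=(.6,.85,.2,.38,.1,.25),beaker=(.6,.85,.03,.2,.03,.2),flask=(.6,.85,-.15,.03,.03,.2),rack=(.55,.85,-.35,-.15,.03,.1),purple=(.2,.6,-.8,-.42,.02,.2),handset=(.25,.47,-.05,.15,.012,.06),red=(.4,.65,.4,.6,.05,.2)).items():
    p=box(*b)
    if len(p)>5: print(" ",nm,len(p),p.min(0),p.max(0))
E
```

```text
[ 0.255 -0.542  0.231] [[ 0.905  0.426 -0.001]
 [ 0.426 -0.905  0.001]
 [-0.    -0.002 -1.   ]] 1.002244683593093 -0.0187
top fin (array([ 0.489, -0.057,  0.164]), 66, ((489.69427490234375, -57.624046325683594), (45.890472412109375, 12.23452377319336), 13.86913776397705)) ztop 0.16791646240969388
 bar (array([ 0.489, -0.054,  0.138]), 62, ((490.6094665527344, -55.948875427246094), (71.42211151123047, 16.689014434814453), 11.47075080871582))
 lid 3101 [-1.086 -0.168] [ 0.379 -0.4    0.15 ] [ 0.583 -0.285  0.277] 0.2774297112589722
 rim (array([ 0.491, -0.108,  0.119]), 387, ((487.3194580078125, -143.25732421875), (163.09413146972656, 202.79226684570312), 89.41926574707031)) [ 0.385 -0.225  0.112] [ 0.589 -0.061  0.126]
  bottle 552 [0.602 0.209 0.101] [0.773 0.301 0.198]
  beaker 225 [0.713 0.065 0.032] [0.778 0.131 0.095]
  flask 272 [ 0.742 -0.15   0.03 ] [ 0.801 -0.1    0.129]
  rack 959 [ 0.551 -0.35   0.03 ] [ 0.781 -0.15   0.1  ]
  purple 2634 [ 0.334 -0.762  0.02 ] [ 0.503 -0.529  0.113]
  handset 820 [ 0.291 -0.05   0.013] [0.431 0.088 0.037]
  red 251 [0.463 0.475 0.05 ] [0.5
[... 306 characters left out ...]
78686523), 12.582490921020508))
 lid 2943 [-1.108 -0.174] [ 0.38 -0.4   0.15] [ 0.582 -0.285  0.274] 0.27397931089264593
 rim (array([ 0.488, -0.105,  0.118]), 286, ((485.9820861816406, -143.15670776367188), (164.46737670898438, 202.94964599609375), 89.19913482666016)) [ 0.383 -0.224  0.112] [ 0.588 -0.061  0.123]
  bottle 1176 [0.601 0.211 0.1  ] [0.776 0.306 0.192]
  beaker 650 [0.712 0.064 0.03 ] [0.781 0.138 0.094]
  flask 429 [ 0.745 -0.148  0.03 ] [ 0.808 -0.098  0.128]
  rack 830 [ 0.55 -0.35  0.03] [ 0.778 -0.15   0.1  ]
  purple 368 [ 0.333 -0.773  0.02 ] [ 0.507 -0.54   0.09 ]
  handset 948 [ 0.289 -0.05   0.012] [0.43  0.092 0.032]
  red 791 [0.463 0.478 0.05 ] [0.522 0.535 0.089]
```

```bash
cat > plan.py <<'E'
import numpy as np
from scipy.spatial.transform import Rotation as Ro
from workcell import bot
def rot(yaw,tilt=0):
    a,t=np.radians([yaw,tilt]); r=np.array([np.cos(a),np.sin(a),0]); u=np.array([0,0,1.])
    y=r*np.cos(t)+u*np.sin(t); z=r*np.sin(t)-u*np.cos(t); return np.c_[np.cross(y,z),y,z]
def rows(wps,p0=None,R0=None):
    """wps: (x,y,z,yaw of tool y,tilt) TCP poses in m/deg -> rows in tool axes; returns last pose"""
    s=bot.sense(); p0=np.array(s["tcp_pos"]) if p0 is None else p0; R0=np.array(s["tool_rot"]) if R0 is None else R0
    for x,y,z,a,t in wps:
        R=rot(a,t); d=R0.T@(np.array([x,y,z])-p0)*1000; w=np.degrees(Ro.from_matrix(R0.T@R).as_rotvec())
        print("d",d.round().astype(int).tolist(),"w",w.round(1).tolist())
    print(); return np.array([x,y,z]),R
E
python3 - <<'E'
from plan import *
e=rows([(.255,-.543,.29,-64.8,0),(.275,-.50,.34,-60,0),(.31,-.44,.34,-50,0),(.574,.2695,.26,25.7,0)])
e=rows([(.574,.2695,.14,25.7,0),(.574,.2695,.080,25.7,0)],*e)
E
```

```text
d [0, 0, -59] w [-0.1, 0.0, -0.0]
d [36, -30, -109] w [-0.1, -0.0, -4.8]
d [93, -70, -109] w [-0.1, -0.0, -14.8]
d [634, -599, -29] w [-0.1, -0.1, -90.5]

d [0, 0, 120] w [0.0, 0.0, 0.0]
d [0, 0, 180] w [0.0, 0.0, 0.0]
```

Call:
jog_arm([
  {"dx": 0,"dy": 0,"dz": -59,"wz": 0},
  {"dx": 36,"dy": -30,"dz": -109,"wz": -5},
  {"dx": 85,"dy": -65,"dz": -109,"wz": -14},
  {"dx": 130,"dy": -105,"dz": -109,"wz": -23},
  {"dx": 175,"dy": -150,"dz": -109,"wz": -32},
  {"dx": 220,"dy": -194,"dz": -109,"wz": -41},
  {"dx": 265,"dy": -237,"dz": -109,"wz": -50},
  {"dx": 310,"dy": -280,"dz": -109,"wz": -59},
], grip=60)

```text
validation failed for argument at $.se...
```

```bash
python3 - <<'E'
from plan import *
s=bot.sense();print(s["time_s"],s["tcp_pos"],s["joint_positions"],s["finger_gap"])
rows([(.574,.2695,.26,25.7,0)]);
rows([(.574,.2695,.15,25.7,0)]);
E
```

```text
0.1 [ 0.25521593 -0.54244056  0.23051656] [-1.13102385e+00  3.14166910e-01 -4.79728469e-02  1.21020287e+00
 -1.02914682e-05  1.57080189e+00] 1.002244683593093
d [634, -599, -29] w [-0.1, -0.1, -90.5]

d [634, -599, 81] w [-0.1, -0.1, -90.5]
```

Each row probably needs all six keys.

Call:
jog_arm([
  {"dx": 0,"dy": 0,"dz": -59,"wx": 0,"wy": 0,"wz": 0},
  {"dx": 36,"dy": -30,"dz": -109,"wx": 0,"wy": 0,"wz": -5},
  {"dx": 85,"dy": -65,"dz": -109,"wx": 0,"wy": 0,"wz": -14},
  {"dx": 130,"dy": -105,"dz": -109,"wx": 0,"wy": 0,"wz": -23},
  {"dx": 175,"dy": -150,"dz": -109,"wx": 0,"wy": 0,"wz": -32},
  {"dx": 220,"dy": -194,"dz": -109,"wx": 0,"wy": 0,"wz": -41},
  {"dx": 265,"dy": -237,"dz": -109,"wx": 0,"wy": 0,"wz": -50},
  {"dx": 310,"dy": -280,"dz": -109,"wx": 0,"wy": 0,"wz": -59},
], grip=60)

```text
time_s: 1.1
tcp_pos: [0.4165, -0.1566, 0.3402]
tool_rot: [[0.096, 0.995, 0.0], [0.995, -0.096, -0.0], [-0.0, 0.0, -1.0]]
ft_force: [0.7, 0.3, 0.3]
finger_gap: 0.703
grip_force: 0.0
```

```bash
python3 - <<'E'
from plan import *
s=bot.sense();print(s["time_s"],s["tcp_pos"],s["joint_positions"],s["finger_gap"])
rows([(.574,.2695,.26,25.7,0)]);
rows([(.574,.2695,.15,25.7,0)]);
E
```

```text
1.1 [ 0.41653772 -0.15659959  0.34015637] [-3.59617612e-01 -4.27635403e-03 -1.77148950e-01  1.39786278e+00
  1.29364797e-05  1.30758047e+00] 0.7025586945734283
d [439, 116, 80] w [0.0, 0.0, -31.2]

d [439, 116, 190] w [0.0, 0.0, -31.2]
```

Call:
jog_arm([
  {"dx": 55,"dy": 14,"dz": 0,"wx": 0,"wy": 0,"wz": -4},
  {"dx": 110,"dy": 29,"dz": 0,"wx": 0,"wy": 0,"wz": -8},
  {"dx": 165,"dy": 44,"dz": 10,"wx": 0,"wy": 0,"wz": -12},
  {"dx": 220,"dy": 58,"dz": 30,"wx": 0,"wy": 0,"wz": -16},
  {"dx": 275,"dy": 73,"dz": 50,"wx": 0,"wy": 0,"wz": -20},
  {"dx": 330,"dy": 87,"dz": 70,"wx": 0,"wy": 0,"wz": -24},
  {"dx": 385,"dy": 102,"dz": 90,"wx": 0,"wy": 0,"wz": -28},
  {"dx": 439,"dy": 116,"dz": 115,"wx": 0,"wy": 0,"wz": -31},
], grip=60)

```text
time_s: 2.1
tcp_pos: [0.5767, 0.2684, 0.2246]
tool_rot: [[-0.428, 0.904, 0.0], [0.904, 0.428, -0.0], [-0.0, 0.0, -1.0]]
ft_force: [0.1, 0.2, 0.9]
finger_gap: 0.699
grip_force: 0.0
```

```bash
python3 - <<'E'
from plan import *
s=bot.sense();print(s["time_s"],s["tcp_pos"],s["joint_positions"],s["finger_gap"])
rows([(.574,.2695,.15,25.7,0)]);
rows([(.574,.2695,.080,25.7,0)]);
E
```

```text
2.1 [0.57666695 0.26842019 0.22456297] [ 4.35753694e-01  3.84538403e-01  3.74235735e-02  1.22330153e+00
 -2.13451544e-04  1.56458870e+00] 0.6994613000218113
d [2, -2, 75] w [0.0, 0.0, -0.4]

d [2, -2, 145] w [0.0, 0.0, -0.4]
```

Call:
jog_arm([
  {"dx": 2,"dy": -2,"dz": 30,"wx": 0,"wy": 0,"wz": 0},
  {"dx": 2,"dy": -2,"dz": 60,"wx": 0,"wy": 0,"wz": 0},
  {"dx": 2,"dy": -2,"dz": 85,"wx": 0,"wy": 0,"wz": 0},
  {"dx": 2,"dy": -2,"dz": 105,"wx": 0,"wy": 0,"wz": 0},
  {"dx": 2,"dy": -2,"dz": 120,"wx": 0,"wy": 0,"wz": 0},
  {"dx": 2,"dy": -2,"dz": 132,"wx": 0,"wy": 0,"wz": 0},
  {"dx": 2,"dy": -2,"dz": 140,"wx": 0,"wy": 0,"wz": 0},
  {"dx": 2,"dy": -2,"dz": 144,"wx": 0,"wy": 0,"wz": 0},
])

```text
time_s: 3.1
tcp_pos: [0.5735, 0.2674, 0.0811]
tool_rot: [[-0.426, 0.905, 0.0], [0.905, 0.426, 0.0], [-0.0, 0.0, -1.0]]
ft_force: [-0.0, 0.4, -0.5]
finger_gap: 0.702
grip_force: 0.0
```

Call:
jog_arm([
  {"dx": 0,"dy": 0,"dz": 0,"wx": 0,"wy": 0,"wz": 0},
  {"dx": 0,"dy": 0,"dz": 0,"wx": 0,"wy": 0,"wz": 0},
  {"dx": 0,"dy": 0,"dz": 0,"wx": 0,"wy": 0,"wz": 0},
  {"dx": 0,"dy": 0,"dz": 0,"wx": 0,"wy": 0,"wz": 0},
  {"dx": 0,"dy": 0,"dz": 0,"wx": 0,"wy": 0,"wz": 0},
  {"dx": 0,"dy": 0,"dz": 0,"wx": 0,"wy": 0,"wz": 0},
  {"dx": 0,"dy": 0,"dz": 0,"wx": 0,"wy": 0,"wz": 0},
  {"dx": 0,"dy": 0,"dz": 0,"wx": 0,"wy": 0,"wz": 0},
], grip=0)

```text
time_s: 4.1
tcp_pos: [0.5741, 0.2678, 0.082]
tool_rot: [[-0.426, 0.905, 0.001], [0.905, 0.426, 0.001], [0.0, 0.002, -1.0]]
ft_force: [1.1, 0.1, 5.5]
finger_gap: 0.152
grip_force: 61.5
```

```bash
python3 - <<'E'
from plan import *
s=bot.sense();print(s["time_s"],s["tcp_pos"],s["finger_gap"],s["grip_force"],s["joint_positions"])
# lift, carry, tilt
rows([(.574,.2695,.12,25.7,0),(.574,.2695,.29,25.7,0),(.56,.0,.30,12,0),(.50,-.165,.30,-2,0),(.46,-.165,.26,-2,0)])
E
```

```text
4.1 [0.57411246 0.26778828 0.08200055] 0.1516500064851743 61.475290060043335 [ 4.36395896e-01  4.66419093e-01 -1.76518522e-01  9.26335636e-01
  8.43474981e-05  1.56735417e+00]
d [2, 1, -38] w [0.1, -0.0, -0.5]
d [2, 1, -208] w [0.1, -0.0, -0.5]
d [-236, -126, -218] w [0.1, -0.0, 13.2]
d [-360, -251, -218] w [0.1, -0.0, 27.2]
d [-343, -287, -178] w [0.1, -0.0, 27.2]
```

Grasped. Lifting and carrying, smoothly.

Call:
jog_arm([
  {"dx": 0,"dy": 0,"dz": -10,"wx": 0,"wy": 0,"wz": 0},
  {"dx": 0,"dy": 0,"dz": -30,"wx": 0,"wy": 0,"wz": 0},
  {"dx": 0,"dy": 0,"dz": -60,"wx": 0,"wy": 0,"wz": 0},
  {"dx": 0,"dy": 0,"dz": -95,"wx": 0,"wy": 0,"wz": 0},
  {"dx": 0,"dy": 0,"dz": -130,"wx": 0,"wy": 0,"wz": 0},
  {"dx": 0,"dy": 0,"dz": -165,"wx": 0,"wy": 0,"wz": 0},
  {"dx": -10,"dy": -6,"dz": -195,"wx": 0,"wy": 0,"wz": 1},
  {"dx": -30,"dy": -16,"dz": -215,"wx": 0,"wy": 0,"wz": 2},
])

```text
time_s: 5.1
tcp_pos: [0.5713, 0.2331, 0.297]
tool_rot: [[-0.394, 0.919, -0.001], [0.919, 0.394, -0.0], [-0.0, -0.001, -1.0]]
ft_force: [-0.3, -0.0, -3.8]
finger_gap: 0.151
grip_force: 60.2
```

Call:
jog_arm([
  {"dx": -30,"dy": -15,"dz": -5,"wx": 0,"wy": 0,"wz": 2},
  {"dx": -65,"dy": -33,"dz": -5,"wx": 0,"wy": 0,"wz": 4},
  {"dx": -105,"dy": -55,"dz": -5,"wx": 0,"wy": 0,"wz": 7},
  {"dx": -150,"dy": -80,"dz": -5,"wx": 0,"wy": 0,"wz": 10},
  {"dx": -195,"dy": -108,"dz": -5,"wx": 0,"wy": 0,"wz": 13},
  {"dx": -240,"dy": -138,"dz": -5,"wx": 0,"wy": 0,"wz": 17},
  {"dx": -280,"dy": -168,"dz": -5,"wx": 0,"wy": 0,"wz": 21},
  {"dx": -310,"dy": -195,"dz": -5,"wx": 0,"wy": 0,"wz": 24},
])

```text
time_s: 6.1
tcp_pos: [0.5126, -0.1309, 0.3005]
tool_rot: [[0.018, 1.0, -0.002], [1.0, -0.018, -0.0], [-0.0, -0.002, -1.0]]
ft_force: [-0.4, -0.2, -4.4]
finger_gap: 0.152
grip_force: 60.3
```

```bash
python3 - <<'E'
from plan import *
from look import *
s=bot.sense();print(s["time_s"],s["tcp_pos"],s["finger_gap"],s["ft_force"],s["joint_positions"])
rows([(.50,-.168,.30,-2,0),(.50,-.168,.30,-2,20),(.47,-.168,.28,-2,50)])
save("b")
a=cv2.imread("pics/b_side.png")[60:300,150:470];b=cv2.imread("pics/b_top.png")[140:300,250:464]
o=np.zeros((600,800,3),np.uint8);o[:300,:400]=cv2.resize(a,(400,300));o[300:,:400]=cv2.resize(b,(400,300));cv2.imwrite("pics/b.png",o[:,:400])
E
```

```text
6.1 [ 0.51259391 -0.13087614  0.30050891] 0.151953354541925 [-0.36597631 -0.21002546 -4.38347005] [-2.49556694e-01  1.62056207e-01 -8.42786593e-02  1.32669127e+00
 -6.77775201e-04  1.33918519e+00]
d [-37, -12, 1] w [-0.1, 0.0, 1.0]
d [-37, -12, 1] w [-20.1, -0.2, 1.0]
d [-38, -42, 21] w [-50.1, -0.4, 0.9]
```

View pics/b.png

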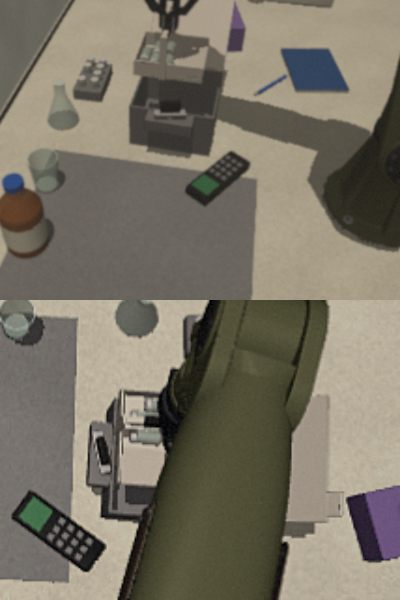

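```bash
cat >> plan.py <<'E'
def lip(lx,y,lz,th,yaw=-2):
    c,s=np.cos(np.radians(th)),np.sin(np.radians(th))
    return (lx-(-.086*c+.073*s)+.019*s, y, lz-(-.086*s-.073*c)-.019*c, yaw, th)
E
python3 - <<'E'
from plan import *
a=[(.52,.19,5),(.52,.17,12),(.52,.155,16)]
e=rows([lip(x,-.168,z,t) for x,z,t in a])
b=[(.52,.145,20),(.52,.14,27),(.52,.135,35),(.52,.13,43),(.52,.13,51),(.52,.13,59),(.52,.13,67),(.52,.13,75)]
w=[lip(x,-.168,z,t) for x,z,t in b];print(np.round(w,3))
e=rows(w,*e)
E
```

```text
d [-34, 90, 49] w [-5.2, 0.1, 0.8]
d [-34, 82, 60] w [-12.2, 0.0, 0.8]
d [-34, 77, 70] w [-16.2, -0.0, 0.8]

[[ 0.582 -0.168  0.225 -2.    20.   ]
 [ 0.572 -0.168  0.227 -2.    27.   ]
 [ 0.559 -0.168  0.229 -2.    35.   ]
 [ 0.546 -0.168  0.228 -2.    43.   ]
 [ 0.532 -0.168  0.231 -2.    51.   ]
 [ 0.518 -0.168  0.232 -2.    59.   ]
 [ 0.504 -0.168  0.23  -2.    67.   ]
 [ 0.49  -0.168  0.227 -2.    75.   ]]
d [0, -7, 4] w [-4.0, -0.0, 0.0]
d [-1, -16, -1] w [-11.0, -0.0, 0.0]
d [-1, -28, -6] w [-19.0, -0.0, 0.0]
d [-1, -41, -9] w [-27.0, -0.0, 0.0]
d [-2, -53, -16] w [-35.0, -0.0, 0.0]
d [-2, -67, -20] w [-43.0, -0.0, 0.0]
d [-3, -81, -23] w [-51.0, 0.0, 0.0]
d [-3, -95, -23] w [-59.0, 0.0, -0.0]
```

Call:
jog_arm([
  {"dx": -10,"dy": 15,"dz": 5,"wx": -1,"wy": 0,"wz": 0},
  {"dx": -20,"dy": 40,"dz": 15,"wx": -2,"wy": 0,"wz": 1},
  {"dx": -30,"dy": 65,"dz": 30,"wx": -4,"wy": 0,"wz": 1},
  {"dx": -34,"dy": 82,"dz": 45,"wx": -6,"wy": 0,"wz": 1},
  {"dx": -34,"dy": 85,"dz": 55,"wx": -9,"wy": 0,"wz": 1},
  {"dx": -34,"dy": 82,"dz": 62,"wx": -12,"wy": 0,"wz": 1},
  {"dx": -34,"dy": 79,"dz": 67,"wx": -14,"wy": 0,"wz": 1},
  {"dx": -34,"dy": 77,"dz": 70,"wx": -16,"wy": 0,"wz": 1},
])

```text
time_s: 7.2
tcp_pos: [0.591, -0.1626, 0.2298]
tool_rot: [[0.03, 0.961, 0.275], [1.0, -0.029, -0.006], [0.003, 0.275, -0.961]]
ft_force: [-0.2, 0.4, -3.1]
finger_gap: 0.153
grip_force: 60.3
```

Call:
jog_arm([
  {"dx": 0,"dy": -7,"dz": 4,"wx": -4,"wy": 0,"wz": 0},
  {"dx": -1,"dy": -16,"dz": -1,"wx": -11,"wy": 0,"wz": 0},
  {"dx": -1,"dy": -28,"dz": -6,"wx": -19,"wy": 0,"wz": 0},
  {"dx": -1,"dy": -41,"dz": -9,"wx": -27,"wy": 0,"wz": 0},
  {"dx": -2,"dy": -53,"dz": -16,"wx": -35,"wy": 0,"wz": 0},
  {"dx": -2,"dy": -67,"dz": -20,"wx": -43,"wy": 0,"wz": 0},
  {"dx": -3,"dy": -81,"dz": -23,"wx": -51,"wy": 0,"wz": 0},
  {"dx": -3,"dy": -95,"dz": -23,"wx": -59,"wy": 0,"wz": 0},
])

```text
time_s: 8.2
tcp_pos: [0.5355, -0.2396, 0.3126]
tool_rot: [[-0.052, 0.419, 0.906], [0.998, -0.009, 0.061], [0.033, 0.908, -0.418]]
ft_force: [1.1, 0.4, -3.8]
finger_gap: 0.153
grip_force: 62.8
```

```bash
python3 - <<'E'
from plan import *
from look import *
s=bot.sense();print(s["time_s"],s["tcp_pos"],np.round(s["tool_rot"],3),s["finger_gap"],s["ft_force"],np.round(s["joint_positions"],3))
save("c")
a=cv2.imread("pics/c_side.png")[60:300,150:470];b=cv2.imread("pics/c_top.png")[140:300,250:464]
o=np.zeros((300,800,3),np.uint8);o[:300,:400]=cv2.resize(a,(400,300));o[:,400:]=cv2.resize(b,(400,300));cv2.imwrite("pics/c.png",o)
E
```

```text
8.2 [ 0.53548172 -0.23961445  0.31264044] [[-0.052  0.419  0.906]
 [ 0.998 -0.009  0.061]
 [ 0.033  0.908 -0.418]] 0.15275558716529072 [ 1.08336889  0.35186509 -3.75167515] [-0.835 -0.23  -1.024 -0.155  0.794  1.121]
```

View pics/c.png

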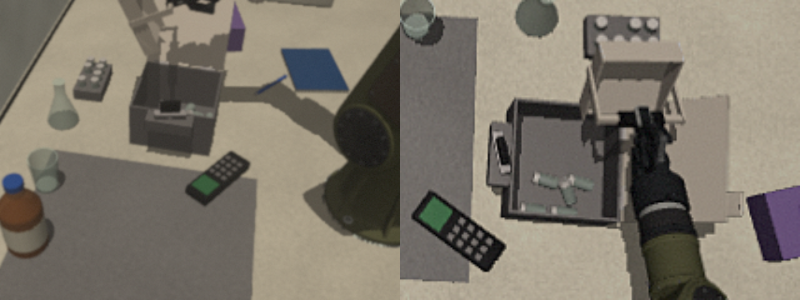

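The vials lie in the bin: I see five at (545,180), (580,183), (567,190), (528,210) and (565,211). The tray looks empty. The arm drifted toward −y at a joint limit, so I'll back off outward and right the tray.

```bash
python3 - <<'E'
from plan import *
e=rows([(.57,-.215,.325,-4,55),(.60,-.19,.33,-8,42),(.60,-.17,.32,-8,25),(.60,-.13,.31,-8,8),(.59,-.08,.31,-5,0)])
e=rows([(.60,.05,.30,5,0),(.61,.16,.28,16,0),(.574,.268,.25,25.7,0)],*e)
rows([(.574,.2675,.0825,25.7,0)],*e)
E
```

```text
d [26, 27, 27] w [10.0, -6.8, 1.6]
d [50, 44, 54] w [22.9, -9.8, 4.8]
d [69, 34, 59] w [39.8, -9.1, 6.3]
d [109, 25, 66] w [56.8, -8.3, 7.7]
d [159, 20, 59] w [64.9, -6.1, 5.7]

d [130, -1, 10] w [0.0, 0.0, -10.0]
d [241, -1, 30] w [0.0, 0.0, -21.0]
d [345, -46, 60] w [0.0, 0.0, -30.7]

d [0, 0, 167] w [0.0, 0.0, 0.0]
```

Call:
jog_arm([
  {"dx": 13,"dy": 14,"dz": 14,"wx": 5,"wy": -4,"wz": 1},
  {"dx": 26,"dy": 27,"dz": 27,"wx": 11,"wy": -7,"wz": 2},
  {"dx": 50,"dy": 44,"dz": 54,"wx": 21,"wy": -9,"wz": 4},
  {"dx": 60,"dy": 40,"dz": 57,"wx": 31,"wy": -9,"wz": 5},
  {"dx": 70,"dy": 34,"dz": 59,"wx": 41,"wy": -9,"wz": 6},
  {"dx": 95,"dy": 30,"dz": 63,"wx": 50,"wy": -9,"wz": 7},
  {"dx": 125,"dy": 25,"dz": 65,"wx": 58,"wy": -8,"wz": 7},
  {"dx": 159,"dy": 20,"dz": 59,"wx": 65,"wy": -6,"wz": 6},
])

```text
time_s: 9.3
tcp_pos: [0.5899, -0.0746, 0.3098]
tool_rot: [[0.082, 0.997, -0.007], [0.997, -0.082, 0.005], [0.004, -0.008, -1.0]]
ft_force: [0.3, -0.7, -3.0]
finger_gap: 0.154
grip_force: 62.4
```

```bash
python3 - <<'E'
from plan import *
from look import *
s=bot.sense();print(s["time_s"],s["tcp_pos"],np.round(s["tool_rot"],3),s["ft_force"],np.round(s["joint_positions"],3))
e=rows([(.59,-.07,.31,-5,0),(.59,.05,.30,5,0),(.58,.16,.28,16,0),(.574,.268,.25,25.7,0)])
rows([(.574,.2675,.0825,25.7,0)],*e)
E
```

```text
9.3 [ 0.58991727 -0.07462887  0.30976935] [[ 0.082  0.997 -0.007]
 [ 0.997 -0.082  0.005]
 [ 0.004 -0.008 -1.   ]] [ 0.26337363 -0.69762095 -2.99262973] [-0.128  0.294  0.103  1.388  0.004  1.525]
d [5, 0, 0] w [-0.4, -0.2, 0.3]
d [124, -10, 10] w [-0.4, -0.3, -9.7]
d [233, -29, 31] w [-0.4, -0.3, -20.7]
d [340, -44, 62] w [-0.4, -0.4, -30.4]

d [0, 0, 167] w [0.0, 0.0, 0.0]
```

Call:
jog_arm([
  {"dx": 35,"dy": -3,"dz": 2,"wx": 0,"wy": 0,"wz": -3},
  {"dx": 80,"dy": -6,"dz": 5,"wx": 0,"wy": 0,"wz": -6},
  {"dx": 125,"dy": -10,"dz": 10,"wx": 0,"wy": 0,"wz": -10},
  {"dx": 175,"dy": -20,"dz": 15,"wx": 0,"wy": 0,"wz": -15},
  {"dx": 225,"dy": -28,"dz": 25,"wx": 0,"wy": 0,"wz": -20},
  {"dx": 270,"dy": -34,"dz": 35,"wx": 0,"wy": 0,"wz": -24},
  {"dx": 310,"dy": -40,"dz": 50,"wx": 0,"wy": 0,"wz": -28},
  {"dx": 340,"dy": -44,"dz": 62,"wx": 0,"wy": 0,"wz": -30.5},
])

```text
time_s: 10.3
tcp_pos: [0.5735, 0.2691, 0.249]
tool_rot: [[-0.437, 0.9, -0.003], [0.9, 0.437, 0.004], [0.005, -0.001, -1.0]]
ft_force: [0.9, -1.1, -2.6]
finger_gap: 0.147
grip_force: 62.5
```

```bash
python3 - <<'E'
from plan import *
from look import *
s=bot.sense();print(s["time_s"],s["tcp_pos"],s["ft_force"])
rows([(.574,.2675,.0825,25.7,0)])
save("d")
a=cv2.imread("pics/d_side.png")[150:320,150:320];b=cv2.imread("pics/d_top.png")[185:265,295:385]
Q=cloud("side",np.load("pics/d_side.npy")).reshape(-1,3); m=(Q[:,0]>.42)&(Q[:,0]<.70)&(Q[:,1]>.15)&(Q[:,1]<.4)&(Q[:,2]>.05)
q=Q[m];print("lowest tray pts",np.percentile(q[:,2],[0,1,5]))
o=np.zeros((400,800,3),np.uint8);o[:,:400]=cv2.resize(a,(400,400));o[:,400:]=cv2.resize(b,(400,400),interpolation=cv2.INTER_CUBIC);cv2.imwrite("pics/d.png",o)
E
```

```text
10.3 [0.57346971 0.26912068 0.24901777] [ 0.9283941  -1.13649694 -2.55947932]
d [-3, 0, 167] w [-0.1, -0.3, 0.2]

lowest tray pts [0.05020903 0.09921363 0.16799369]
```

View pics/d.png

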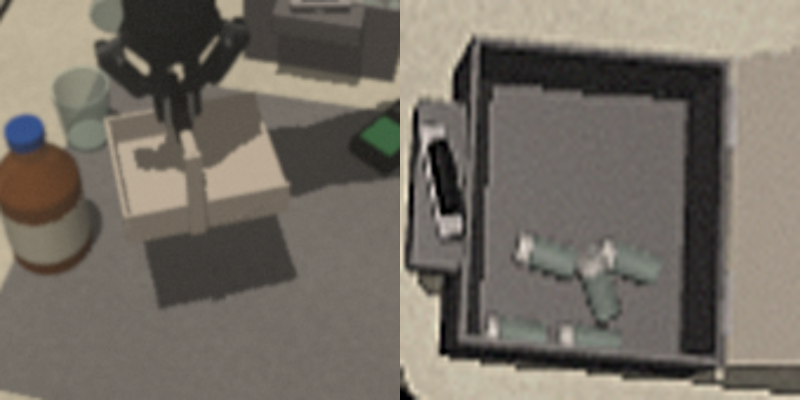

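Right crop: five vials in the bin. Left: the tray is empty and level. Setting it down.

Call:
jog_arm([
  {"dx": -2,"dy": 0,"dz": 30,"wx": 0,"wy": 0,"wz": 0},
  {"dx": -2,"dy": 0,"dz": 65,"wx": 0,"wy": 0,"wz": 0},
  {"dx": -2,"dy": 0,"dz": 100,"wx": 0,"wy": 0,"wz": 0},
  {"dx": -2,"dy": 0,"dz": 125,"wx": 0,"wy": 0,"wz": 0},
  {"dx": -2,"dy": 0,"dz": 143,"wx": 0,"wy": 0,"wz": 0},
  {"dx": -2,"dy": 0,"dz": 155,"wx": 0,"wy": 0,"wz": 0},
  {"dx": -2,"dy": 0,"dz": 162,"wx": 0,"wy": 0,"wz": 0},
  {"dx": -2,"dy": 0,"dz": 165,"wx": 0,"wy": 0,"wz": 0},
])

```text
time_s: 11.4
tcp_pos: [0.5753, 0.2652, 0.0854]
tool_rot: [[-0.432, 0.902, -0.002], [0.902, 0.432, 0.005], [0.006, 0.001, -1.0]]
ft_force: [0.5, 1.1, -3.7]
finger_gap: 0.15
grip_force: 62.4
```

Call:
jog_arm([
  {"dx": 0,"dy": 0,"dz": 1,"wx": 0,"wy": 0,"wz": 0},
  {"dx": 0,"dy": 0,"dz": 1,"wx": 0,"wy": 0,"wz": 0},
  {"dx": 0,"dy": 0,"dz": 1,"wx": 0,"wy": 0,"wz": 0},
  {"dx": 0,"dy": 0,"dz": 1,"wx": 0,"wy": 0,"wz": 0},
  {"dx": 0,"dy": 0,"dz": 1,"wx": 0,"wy": 0,"wz": 0},
  {"dx": 0,"dy": 0,"dz": 1,"wx": 0,"wy": 0,"wz": 0},
  {"dx": 0,"dy": 0,"dz": 1,"wx": 0,"wy": 0,"wz": 0},
  {"dx": 0,"dy": 0,"dz": 1,"wx": 0,"wy": 0,"wz": 0},
], grip=60)

```text
time_s: 12.4
tcp_pos: [0.575, 0.265, 0.0841]
tool_rot: [[-0.432, 0.902, -0.003], [0.902, 0.432, 0.005], [0.006, -0.0, -1.0]]
ft_force: [-0.1, 0.4, -0.2]
finger_gap: 0.698
grip_force: 0.0
```

```bash
python3 - <<'E'
from plan import *
s=bot.sense();print(s["time_s"],s["tcp_pos"],s["ft_force"],s["finger_gap"])
e=rows([(.574,.268,.2,25.7,0),(.56,.2,.3,20,0),(.45,-.05,.35,-10,0)])
e=rows([(.40,-.2,.37,-30,0),(.38,-.35,.37,-42,0),(.46,-.455,.35,-45,0)],*e)
rows([(.46,-.455,.225,-45,0)],*e)
E
```

```text
12.4 [0.57498172 0.26499286 0.08414413] [-0.13882769  0.39322612 -0.21721313] 0.6983752014600331
d [4, 0, -116] w [-0.0, -0.3, -0.1]
d [-51, -42, -216] w [-0.0, -0.3, 5.6]
d [-229, -249, -267] w [-0.1, -0.3, 35.6]

d [-156, -23, -20] w [0.0, 0.0, 20.0]
d [-308, -17, -20] w [0.0, 0.0, 32.0]
d [-397, 80, 0] w [0.0, 0.0, 35.0]

d [0, 0, 125] w [0.0, 0.0, 0.0]
```

```bash
python3 - <<'E'
from plan import *
e=rows([(.575,.265,.2,25.7,0),(.56,.2,.3,20,0),(.46,-.05,.36,2,0)])
e=rows([(.43,-.2,.38,0,0),(.43,-.35,.38,0,0),(.49,-.465,.37,0,0)],*e)
rows([(.49,-.465,.245,0,0)],*e)
E
```

```text
d [1, 0, -116] w [-0.0, -0.3, -0.1]
d [-51, -42, -216] w [-0.0, -0.3, 5.6]
d [-233, -240, -277] w [-0.1, -0.3, 23.6]

d [-149, -35, -20] w [0.0, 0.0, 2.0]
d [-299, -40, -20] w [0.0, 0.0, 2.0]
d [-416, 15, -10] w [0.0, 0.0, 2.0]

d [0, 0, 125] w [0.0, 0.0, 0.0]
```

Call:
jog_arm([
  {"dx": 0,"dy": 0,"dz": -30,"wx": 0,"wy": 0,"wz": 0},
  {"dx": 0,"dy": 0,"dz": -75,"wx": 0,"wy": 0,"wz": 0},
  {"dx": 0,"dy": 0,"dz": -120,"wx": 0,"wy": 0,"wz": 0},
  {"dx": -25,"dy": -20,"dz": -170,"wx": 0,"wy": 0,"wz": 3},
  {"dx": -51,"dy": -42,"dz": -216,"wx": 0,"wy": 0,"wz": 6},
  {"dx": -95,"dy": -85,"dz": -240,"wx": 0,"wy": 0,"wz": 11},
  {"dx": -135,"dy": -125,"dz": -265,"wx": 0,"wy": 0,"wz": 15},
  {"dx": -175,"dy": -170,"dz": -275,"wx": 0,"wy": 0,"wz": 19},
], grip=0)

```text
time_s: 13.4
tcp_pos: [0.4983, 0.0321, 0.3595]
tool_rot: [[-0.113, 0.994, 0.0], [0.994, 0.113, 0.005], [0.005, 0.001, -1.0]]
ft_force: [0.6, -1.1, -0.4]
finger_gap: -0.002
grip_force: 0.0
```

```bash
python3 - <<'E'
from plan import *
s=bot.sense();print(s["time_s"],s["tcp_pos"],s["ft_force"],s["finger_gap"])
e=rows([(.44,-.1,.38,2,0),(.43,-.2,.38,0,0),(.43,-.35,.38,0,0)])
e=rows([(.49,-.465,.37,0,0),(.49,-.465,.245,0,0)],*e)
E
```

```text
13.4 [0.4982783  0.03214157 0.35952701] [ 0.56753074 -1.1320228  -0.35109618] -0.002181474637941072
d [-125, -73, -21] w [0.0, -0.3, 4.5]
d [-223, -94, -22] w [0.0, -0.3, 6.5]
d [-372, -111, -22] w [0.0, -0.3, 6.5]

d [-115, 60, 10] w [0.0, 0.0, 0.0]
d [-115, 60, 135] w [0.0, 0.0, 0.0]
```

Call:
jog_arm([
  {"dx": -40,"dy": -24,"dz": -10,"wx": 0,"wy": 0,"wz": 2},
  {"dx": -85,"dy": -50,"dz": -20,"wx": 0,"wy": 0,"wz": 4},
  {"dx": -125,"dy": -73,"dz": -22,"wx": 0,"wy": 0,"wz": 5},
  {"dx": -175,"dy": -85,"dz": -22,"wx": 0,"wy": 0,"wz": 6.5},
  {"dx": -225,"dy": -95,"dz": -22,"wx": 0,"wy": 0,"wz": 6.5},
  {"dx": -275,"dy": -102,"dz": -22,"wx": 0,"wy": 0,"wz": 6.5},
  {"dx": -325,"dy": -107,"dz": -22,"wx": 0,"wy": 0,"wz": 6.5},
  {"dx": -372,"dy": -111,"dz": -22,"wx": 0,"wy": 0,"wz": 6.5},
])

```text
time_s: 14.4
tcp_pos: [0.4304, -0.3506, 0.3783]
tool_rot: [[-0.001, 1.0, -0.002], [1.0, 0.001, 0.005], [0.005, -0.002, -1.0]]
ft_force: [1.7, 0.2, 0.4]
finger_gap: 0.003
grip_force: 0.0
```

Call:
jog_arm([
  {"dx": -35,"dy": 15,"dz": 0,"wx": 0,"wy": 0,"wz": 0},
  {"dx": -75,"dy": 40,"dz": 0,"wx": 0,"wy": 0,"wz": 0},
  {"dx": -110,"dy": 60,"dz": 5,"wx": 0,"wy": 0,"wz": 0},
  {"dx": -115,"dy": 60,"dz": 30,"wx": 0,"wy": 0,"wz": 0},
  {"dx": -115,"dy": 60,"dz": 65,"wx": 0,"wy": 0,"wz": 0},
  {"dx": -115,"dy": 60,"dz": 100,"wx": 0,"wy": 0,"wz": 0},
  {"dx": -115,"dy": 60,"dz": 125,"wx": 0,"wy": 0,"wz": 0},
  {"dx": -115,"dy": 60,"dz": 135,"wx": 0,"wy": 0,"wz": 0},
])

```text
time_s: 15.4
tcp_pos: [0.4897, -0.4624, 0.2405]
tool_rot: [[-0.001, 1.0, -0.005], [1.0, 0.001, 0.007], [0.007, -0.004, -1.0]]
ft_force: [0.2, 0.0, -0.2]
finger_gap: 0.004
grip_force: 0.0
```

```bash
python3 - <<'E'
from plan import *
s=bot.sense();print(s["time_s"],s["tcp_pos"],s["ft_force"],np.round(s["joint_positions"],2))
e=rows([(.49,-.39,.25,0,0),(.49,-.32,.265,0,0),(.49,-.22,.275,0,0)])
E
```

```text
15.4 [ 0.48974639 -0.46235532  0.24052798] [ 0.1589559   0.03478974 -0.17026243] [-0.76  0.46  0.19  1.31  0.    0.81]
d [72, 0, -9] w [-0.3, -0.4, 0.1]
d [143, 0, -23] w [-0.3, -0.4, 0.1]
d [243, 0, -33] w [-0.3, -0.4, 0.1]
```

Call:
jog_arm([
  {"dx": 20,"dy": 0,"dz": -2,"wx": 0,"wy": 0,"wz": 0},
  {"dx": 40,"dy": 0,"dz": -5,"wx": 0,"wy": 0,"wz": 0},
  {"dx": 60,"dy": 0,"dz": -8,"wx": 0,"wy": 0,"wz": 0},
  {"dx": 80,"dy": 0,"dz": -12,"wx": 0,"wy": 0,"wz": 0},
  {"dx": 100,"dy": 0,"dz": -17,"wx": 0,"wy": 0,"wz": 0},
  {"dx": 120,"dy": 0,"dz": -22,"wx": 0,"wy": 0,"wz": 0},
  {"dx": 140,"dy": 0,"dz": -27,"wx": 0,"wy": 0,"wz": 0},
  {"dx": 160,"dy": 0,"dz": -30,"wx": 0,"wy": 0,"wz": 0},
])

```text
time_s: 16.4
tcp_pos: [0.4903, -0.3016, 0.2733]
tool_rot: [[-0.001, 1.0, -0.003], [1.0, 0.001, 0.006], [0.006, -0.003, -1.0]]
ft_force: [1.0, -1.2, 0.1]
finger_gap: 0.002
grip_force: 0.3
```

Call:
jog_arm([
  {"dx": 16,"dy": 0,"dz": -3,"wx": 0,"wy": 0,"wz": 0},
  {"dx": 32,"dy": 0,"dz": -5,"wx": 0,"wy": 0,"wz": 0},
  {"dx": 48,"dy": 0,"dz": -5,"wx": 0,"wy": 0,"wz": 0},
  {"dx": 64,"dy": 0,"dz": -5,"wx": 0,"wy": 0,"wz": 0},
  {"dx": 80,"dy": 0,"dz": -5,"wx": 0,"wy": 0,"wz": 0},
  {"dx": 95,"dy": 0,"dz": -5,"wx": 0,"wy": 0,"wz": 0},
  {"dx": 100,"dy": 0,"dz": -5,"wx": 0,"wy": 0,"wz": 0},
  {"dx": 100,"dy": 0,"dz": -5,"wx": 0,"wy": 0,"wz": 0},
])

```text
time_s: 17.4
tcp_pos: [0.4904, -0.2029, 0.2788]
tool_rot: [[-0.002, 1.0, -0.002], [1.0, 0.002, 0.005], [0.005, -0.002, -1.0]]
ft_force: [-0.6, 0.3, 0.4]
finger_gap: -0.001
grip_force: 0.0
```

Call:
jog_arm([
  {"dx": 0,"dy": 0,"dz": -10,"wx": 0,"wy": 0,"wz": 0},
  {"dx": 0,"dy": 0,"dz": -20,"wx": 0,"wy": 0,"wz": 0},
  {"dx": 0,"dy": 0,"dz": -30,"wx": 0,"wy": 0,"wz": 0},
  {"dx": 0,"dy": 0,"dz": -40,"wx": 0,"wy": 0,"wz": 0},
  {"dx": 0,"dy": 0,"dz": -50,"wx": 0,"wy": 0,"wz": 0},
  {"dx": 0,"dy": 0,"dz": -50,"wx": 0,"wy": 0,"wz": 0},
  {"dx": 0,"dy": 0,"dz": -50,"wx": 0,"wy": 0,"wz": 0},
  {"dx": 0,"dy": 0,"dz": -50,"wx": 0,"wy": 0,"wz": 0},
], grip=40)

```text
time_s: 18.4
tcp_pos: [0.4901, -0.2033, 0.3283]
tool_rot: [[-0.001, 1.0, -0.003], [1.0, 0.001, 0.006], [0.006, -0.003, -1.0]]
ft_force: [0.5, 1.0, 0.2]
finger_gap: 0.468
grip_force: 0.0
```

```bash
python3 - <<'E'
from plan import *
from look import *
s=bot.sense();print(s["time_s"],s["tcp_pos"],s["ft_force"],np.round(s["joint_positions"],2))
save("e")
Q=cloud("side",np.load("pics/e_side.npy")).reshape(-1,3)
def box(x0,x1,y0,y1,z0,z1): return Q[(Q[:,0]>x0)&(Q[:,0]<x1)&(Q[:,1]>y0)&(Q[:,1]<y1)&(Q[:,2]>z0)&(Q[:,2]<z1)]
q=box(.38,.6,-.27,-.08,.0,.35);print(np.percentile(q[:,2],[2,25,50,75]))
p=box(.42,.56,-.07,.02,.15,.175);print(p.mean(0),cv2.minAreaRect((p[:,:2]*1000).astype(np.float32)))
a=cv2.imread("pics/e_side.png");cv2.imwrite("pics/e.png",cv2.resize(a[60:300,150:470],(640,480)))
E
```

```text
18.4 [ 0.49013977 -0.20334215  0.3282621 ] [0.51666248 1.00022173 0.21587957] [-0.4   0.17 -0.02  1.39  0.    1.17]
[0.03683804 0.12650888 0.12758137 0.12863094]
[ 0.48954744 -0.05124517  0.16004461] ((488.9731140136719, -52.801177978515625), (45.24447250366211, 13.337273597717285), 11.9617280960083)
```

View pics/e.png

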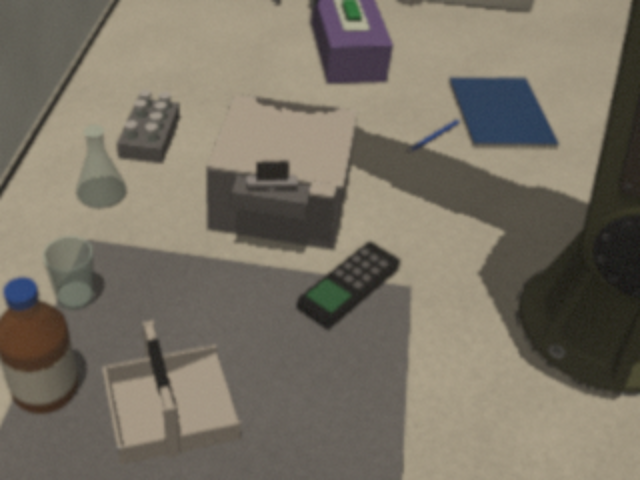

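Lid is shut flat (top at 0.1275 m) and the tray is upright and empty. Next is the turnbutton, pivot about (0.4895, −0.055) with the fin at about 12.5°.

```bash
python3 - <<'E'
from plan import *
e=rows([(.4895,-.055,.25,-77.5,0)])
rows([(.4895,-.055,.144,-77.5,0)],*e)
E
```

```text
d [148, 0, 79] w [-0.4, -0.1, 77.6]

d [0, 0, 106] w [0.0, 0.0, 0.0]
```

Call:
jog_arm([
  {"dx": 25,"dy": 0,"dz": 0,"wx": 0,"wy": 0,"wz": 10},
  {"dx": 50,"dy": 0,"dz": 10,"wx": 0,"wy": 0,"wz": 20},
  {"dx": 75,"dy": 0,"dz": 25,"wx": 0,"wy": 0,"wz": 30},
  {"dx": 100,"dy": 0,"dz": 40,"wx": 0,"wy": 0,"wz": 40},
  {"dx": 125,"dy": 0,"dz": 55,"wx": 0,"wy": 0,"wz": 50},
  {"dx": 148,"dy": 0,"dz": 65,"wx": 0,"wy": 0,"wz": 60},
  {"dx": 148,"dy": 0,"dz": 75,"wx": 0,"wy": 0,"wz": 70},
  {"dx": 148,"dy": 0,"dz": 79,"wx": 0,"wy": 0,"wz": 77.5},
])

```text
time_s: 19.5
tcp_pos: [0.4895, -0.0545, 0.2497]
tool_rot: [[0.977, 0.214, -0.004], [0.214, -0.977, 0.005], [-0.002, -0.006, -1.0]]
ft_force: [0.2, -0.1, 0.7]
finger_gap: 0.472
grip_force: 0.0
```

```bash
python3 - <<'E'
from plan import *
s=bot.sense();print(s["time_s"],s["tcp_pos"],np.round(s["joint_positions"],2))
rows([(.4895,-.055,.144,-77.5,0)])
E
```

```text
19.5 [ 0.48952111 -0.05454886  0.24970038] [-0.11  0.11 -0.26  1.21  0.    2.81]
d [0, 1, 106] w [-0.3, 0.1, -0.2]
```

Call:
jog_arm([
  {"dx": 0,"dy": 0,"dz": 20,"wx": 0,"wy": 0,"wz": 0},
  {"dx": 0,"dy": 0,"dz": 40,"wx": 0,"wy": 0,"wz": 0},
  {"dx": 0,"dy": 0,"dz": 60,"wx": 0,"wy": 0,"wz": 0},
  {"dx": 0,"dy": 0,"dz": 78,"wx": 0,"wy": 0,"wz": 0},
  {"dx": 0,"dy": 0,"dz": 90,"wx": 0,"wy": 0,"wz": 0},
  {"dx": 0,"dy": 0,"dz": 98,"wx": 0,"wy": 0,"wz": 0},
  {"dx": 0,"dy": 0,"dz": 103,"wx": 0,"wy": 0,"wz": 0},
  {"dx": 0,"dy": 0,"dz": 105,"wx": 0,"wy": 0,"wz": 0},
])

```text
time_s: 20.5
tcp_pos: [0.4899, -0.0545, 0.1455]
tool_rot: [[0.976, 0.218, -0.002], [0.218, -0.976, 0.005], [-0.001, -0.006, -1.0]]
ft_force: [0.7, -0.4, -0.7]
finger_gap: 0.468
grip_force: 0.0
```

Call:
jog_arm([
  {"dx": 0,"dy": 0,"dz": 0,"wx": 0,"wy": 0,"wz": 0},
  {"dx": 0,"dy": 0,"dz": 0,"wx": 0,"wy": 0,"wz": 0},
  {"dx": 0,"dy": 0,"dz": 0,"wx": 0,"wy": 0,"wz": 0},
  {"dx": 0,"dy": 0,"dz": 0,"wx": 0,"wy": 0,"wz": 0},
  {"dx": 0,"dy": 0,"dz": 0,"wx": 0,"wy": 0,"wz": 0},
  {"dx": 0,"dy": 0,"dz": 0,"wx": 0,"wy": 0,"wz": 0},
  {"dx": 0,"dy": 0,"dz": 0,"wx": 0,"wy": 0,"wz": 0},
  {"dx": 0,"dy": 0,"dz": 0,"wx": 0,"wy": 0,"wz": 0},
], grip=0)

```text
time_s: 21.5
tcp_pos: [0.4903, -0.0566, 0.1461]
tool_rot: [[0.976, 0.217, -0.001], [0.217, -0.976, 0.001], [-0.001, -0.001, -1.0]]
ft_force: [-0.2, -6.8, -0.3]
finger_gap: 0.119
grip_force: 61.1
```

Call:
jog_arm([
  {"dx": 0,"dy": 2,"dz": 0,"wx": 0,"wy": 0,"wz": 0},
  {"dx": 0,"dy": 2,"dz": 0,"wx": 0,"wy": 0,"wz": -8},
  {"dx": 0,"dy": 2,"dz": 0,"wx": 0,"wy": 0,"wz": -16},
  {"dx": 0,"dy": 2,"dz": 0,"wx": 0,"wy": 0,"wz": -25},
  {"dx": 0,"dy": 2,"dz": 0,"wx": 0,"wy": 0,"wz": -34},
  {"dx": 0,"dy": 2,"dz": 0,"wx": 0,"wy": 0,"wz": -43},
  {"dx": 0,"dy": 2,"dz": 0,"wx": 0,"wy": 0,"wz": -52},
  {"dx": 0,"dy": 2,"dz": 0,"wx": 0,"wy": 0,"wz": -60},
])

```text
time_s: 22.5
tcp_pos: [0.4901, -0.0565, 0.1461]
tool_rot: [[0.295, 0.955, -0.002], [0.955, -0.295, 0.005], [0.004, -0.004, -1.0]]
ft_force: [-2.8, -0.4, 4.4]
finger_gap: 0.124
grip_force: 61.9
```

Call:
jog_arm([
  {"dx": 0,"dy": 0,"dz": 0,"wx": 0,"wy": 0,"wz": -5},
  {"dx": 0,"dy": 0,"dz": 0,"wx": 0,"wy": 0,"wz": -9},
  {"dx": 0,"dy": 0,"dz": 0,"wx": 0,"wy": 0,"wz": -12},
  {"dx": 0,"dy": 0,"dz": 0,"wx": 0,"wy": 0,"wz": -14},
  {"dx": 0,"dy": 0,"dz": 0,"wx": 0,"wy": 0,"wz": -16},
  {"dx": 0,"dy": 0,"dz": 0,"wx": 0,"wy": 0,"wz": -17},
  {"dx": 0,"dy": 0,"dz": 0,"wx": 0,"wy": 0,"wz": -17},
  {"dx": 0,"dy": 0,"dz": 0,"wx": 0,"wy": 0,"wz": -17},
])

```text
time_s: 23.5
tcp_pos: [0.49, -0.0566, 0.1461]
tool_rot: [[0.01, 1.0, -0.002], [1.0, -0.009, 0.005], [0.005, -0.003, -1.0]]
ft_force: [-2.5, 0.6, 4.8]
finger_gap: 0.13
grip_force: 62.9
```

```bash
python3 - <<'E'
from plan import *
s=bot.sense();print(s["torque"],s["finger_gap"],np.round(s["joint_positions"],3),np.degrees(np.arctan2(s["tool_rot"][1][0],s["tool_rot"][0][0])))
E
```

```text
[-0.21288028  0.67793852 -0.7780617 ] 0.13040695820603268 [-0.118  0.171 -0.432  0.971  0.005  1.462] 89.45538212948797
```

The moment about z has risen to 0.78 N m, so it's on the stop. Releasing and lifting.

Call:
jog_arm([
  {"dx": 0,"dy": 0,"dz": 0,"wx": 0,"wy": 0,"wz": 1},
  {"dx": 0,"dy": 0,"dz": 0,"wx": 0,"wy": 0,"wz": 1},
  {"dx": 0,"dy": 0,"dz": 0,"wx": 0,"wy": 0,"wz": 1},
  {"dx": 0,"dy": 0,"dz": 0,"wx": 0,"wy": 0,"wz": 1},
  {"dx": 0,"dy": 0,"dz": 0,"wx": 0,"wy": 0,"wz": 1},
  {"dx": 0,"dy": 0,"dz": 0,"wx": 0,"wy": 0,"wz": 1},
  {"dx": 0,"dy": 0,"dz": 0,"wx": 0,"wy": 0,"wz": 1},
  {"dx": 0,"dy": 0,"dz": 0,"wx": 0,"wy": 0,"wz": 1},
], grip=40)

```text
time_s: 24.5
tcp_pos: [0.4902, -0.0564, 0.1455]
tool_rot: [[0.025, 1.0, -0.002], [1.0, -0.025, 0.005], [0.005, -0.003, -1.0]]
ft_force: [-0.0, -0.1, 0.9]
finger_gap: 0.467
grip_force: 0.0
```

Call:
jog_arm([
  {"dx": 0,"dy": 0,"dz": -15,"wx": 0,"wy": 0,"wz": 0},
  {"dx": 0,"dy": 0,"dz": -40,"wx": 0,"wy": 0,"wz": 0},
  {"dx": 0,"dy": 0,"dz": -80,"wx": 0,"wy": 0,"wz": 0},
  {"dx": 0,"dy": 0,"dz": -120,"wx": 0,"wy": 0,"wz": 0},
  {"dx": -40,"dy": 0,"dz": -170,"wx": 0,"wy": 0,"wz": 0},
  {"dx": -90,"dy": 0,"dz": -200,"wx": 0,"wy": 0,"wz": 0},
  {"dx": -140,"dy": 0,"dz": -200,"wx": 0,"wy": 0,"wz": 0},
  {"dx": -190,"dy": 0,"dz": -200,"wx": 0,"wy": 0,"wz": 0},
])

```text
time_s: 25.5
tcp_pos: [0.486, -0.2491, 0.3465]
tool_rot: [[0.025, 1.0, 0.0], [1.0, -0.025, 0.004], [0.004, -0.0, -1.0]]
ft_force: [0.4, -0.0, 0.1]
finger_gap: 0.474
grip_force: 0.0
```

```bash
python3 - <<'E'
from look import *
s=bot.sense();print(s["time_s"],s["tcp_pos"],s["ft_force"])
save("f")
for n in("side","top"):
  Q=cloud(n,np.load(f"pics/f_{n}.npy")).reshape(-1,3)
  def box(x0,x1,y0,y1,z0,z1): return Q[(Q[:,0]>x0)&(Q[:,0]<x1)&(Q[:,1]>y0)&(Q[:,1]<y1)&(Q[:,2]>z0)&(Q[:,2]<z1)]
  p=box(.42,.56,-.11,.02,.15,.175)
  if len(p): print(len(p),p.mean(0),cv2.minAreaRect((p[:,:2]*1000).astype(np.float32)))
a=cv2.imread("pics/f_side.png");b=cv2.imread("pics/f_top.png")
o=np.zeros((400,800,3),np.uint8);o[:,:400]=cv2.resize(a[90:310,150:370],(400,400));o[:,400:]=cv2.resize(b[120:300,140:320],(400,400));cv2.imwrite("pics/f.png",o)
E
```

```text
25.5 [ 0.48602141 -0.24910108  0.34651249] [ 0.3712177  -0.04274662  0.09094657]
70 [ 0.48868617 -0.0493661   0.16199734] ((489.1239013671875, -52.388694763183594), (47.47446060180664, 11.988456726074219), 89.74932861328125)
68 [ 0.48943626 -0.05639832  0.16355844] ((490.3263854980469, -57.50166320800781), (45.8826904296875, 13.31448745727539), 86.89102172851562)
```

View pics/f.png

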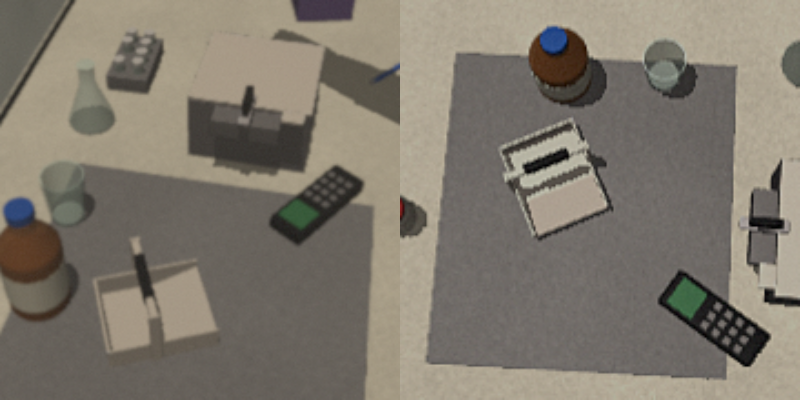

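The lid is shut and the button lies crosswise over it: fin at (765,222), about 88°. The tray is empty and upright at (555,180), and nothing else has moved. Handing in.

```bash
python3 -c "
from workcell import finish_job
print(finish_job())"
```

```text
the job is handed in; nothing more can be done
None
```

I handed the job in after about 26 s: all five vials are in the bin, the lid was shut and then the turnbutton turned across it to its stop, and the empty tray stands upright on the bench with nothing else moved.

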